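# Seat the small culture dish in the colony counter

## Robot

A 6-joint arm with a two-finger parallel gripper is mounted at the origin on the work surface. World frame = base frame: x ahead of the robot, y to its left, z up, the work surface at z = 0. Lengths are in m, angles in rad, forces in N, time in s.
With the tool pointing down it reaches from about 0.375 to 0.975 m from the base axis. Payload 3.8 kg.
Tool frame: the origin (TCP) lies at the very end of the fingers, on their centre line; the grasp point (between the pads) lies 19 mm behind it (manip.pinch_z is the distance from the TCP to the grasp point, in m); x points along the fingers, y is the direction in which the jaws open and shut, and the axes are right-handed (so a half turn about x gives the same grasp; the last joint's range is limited). The gripper opens to 85 mm and grips with 20 to 120 N. Pads are 22 mm wide; open, the fingers measure 114 mm over their backs; the gripper's body (76 mm by 85 mm) begins 54 mm behind the grasp point. The pads swing forward as they close: fully open they stand 13 mm farther back than shut.
Start: joints at [1.189, 0.264, 1.604, -0, 1.274, -0.037], TCP at [0.228, 0.635, 0.207] pointing down, gripper open.
Joint ranges: [-2.63, 2.63], [-0.94, 2.18], [0.31, 2.57], [-1.31, 4.45], [0, 2.66], [-2.55, 2.55]. Speed limits (rad/s): [2.57, 2.57, 3.14, 3.14, 3.14, 3.14].

## Interface

Orientations are given as a 3x3 rotation matrix whose columns are the frame's x, y, z axes.
In Python, from rig import manip gives the robot as it stands. The module is installed in compiled form; this text tells all that it offers.
- The arm moves only by the tool apply_moves, never from a script. Its argument "targets" is a list that holds one entry, the list of rows, each a list of 4 numbers: the shift along the tool's x, y, z in m, then the turn about the tool's x in degrees. A call has 1 to 5 rows; each row is the pose to reach, as a shift and turn from the pose commanded when the call began, along the tool's axes at that moment; what a row does not reach only later rows make up. A row lasts 1/12 s, in which the tool goes at most 41.7 mm and 7.16 degrees, less where a joint would pass 70% of its speed; a pose out of reach is approached as far as the arm can. A call with a gripper value outside its range is refused whole. "gripper" is the opening, from 0 (shut) to 1 (fully open), set as the call begins (left out, the last holds). The fingers move at their own pace and stop on an object; "grip_force" is the grip in N (left out, the last holds). Time passes only in rows, so rows that repeat a pose let the fingers close. It gives the time, the measured TCP pose, the force and the opening at its end, in the units of the state.
- manip.observe(): the state, without advancing time (a new reading comes with each control period).
- manip.get_image(name): name is "side" or "top"; returns a dict with "img" (400x640x3 uint8, blue, green, red), "camera_matrix" (3x3 intrinsics, pixels), "D" ([k1, k2, p1, p2, k3] as OpenCV has them; the pictures are not rectified), "origin" and "orientation" of the camera in the world. Camera axes: x right, y down, z forward; pixel columns grow to the right and rows downward; lengths in m; the calibration is good to about 2 mm. A picture is of the moment at which its call begins. There is no depth.
- manip.sign_off(): hands the job in, once; it reports no verdict.
Trained networks look in the newest picture that a camera, given by its name, has taken for a name from the list of things; names that differ only in an ending like _2 or _b are one class to them, and where a whole thing is asked for, a point or a joint stands for the part that bears it (a point fixed in the world has none). Each returns a list of dicts, best first, with "conf" (0 to 1); they miss things now and then, are a little off and sometimes report something else, mostly with a low value. They report only what shows in the picture. A call takes as long as a camera call. They do not tell look-alikes from the thing itself.
- manip.trace(camera, label): "mask" (400x640 bool, what is visible of it) and "xy" ([column, row] in pixels, amid what is visible of it).
The state is a dict: "time": time; "qpos": joint angles; "qvel": joint speeds; "joint_efforts": joint torques, N m; "position": TCP position; "orientation": TCP orientation; "force": force on the tool from outside, world axes, zero at the start; "ft_torque": the same for the moment, N m; "width": opening from 0.0 (shut) to 1.0 (fully open).
Only numpy, scipy, OpenCV 4.12 (cv2) and the standard library are available. Lean on these libraries where they do the work, as an engineer would, in place of code of your own. Each camera call takes 0.05 s, during which the arm holds its last target. There are 200 camera calls.

## Task

Take the small covered glass dish from the tray, set it down flat on the near part of the colony counter's metal plate, and slide it from there, without lifting it again, until it drops into the round hole in the plate and sits level on the lit window beneath. Work gently: the dish is thin glass with a loose lid, so keep it level and do not force it against the counter, leave the other things where they are, and let go of the dish when it is seated.

Things in the scene. Friction and masses are not known exactly. Their poses are not given: they have to be found in the camera images.
- dish: The small covered Petri dish, 60 g: a flat clear disc with an amber layer and pale specks. Lid 60 mm wide; its upright skirt reaches from 5 to 15 mm above the underside (grip here). Below it the bottom part, 56 mm wide, stands out 5 mm. Origin: centre of the underside, z up. Lies on the tray's floor, at either end. Thin glass: over 15 N between dish and counter cracks it.
- big_dish: A similar but larger covered glass dish, 90 mm in diameter and 18 mm high, at the other end of the same tray; to be left alone. Origin: centre of the underside.
- tray: Shallow white plastic tray, 300 mm (its x) by 160 mm (its y), rim 10 mm high, floor 4 mm above the bench. Fixed. Origin: centre of the underside.
- counter: Colony counter, fixed: a low white light box, 250 mm deep (x) by 230 mm wide (y). Origin: centre of its underside, -x is its near side. Its flat top is 70 mm above the bench; from x = +88 mm on, a grey display hump stands 25 mm higher. On the flat top a 4 mm dark metal plate, 166 (x) by 180 mm (y), is held by magnets (no shift below 40 N); its upper face is 74 mm above the bench.
- counter_well (a point): Nominal centre of the plate's round through hole, at the plate's upper face; axes as the counter's. The plate was put on by hand: the true hole centre is up to 10 mm off this point in x and 7 mm in y, not measured. Hole 58 mm wide; in it the dish stands on the housing, 4 mm lower than on the plate, skirt 1 mm clear. Hole centre to plate edge: 123 mm near side, 43 mm far side, 90 mm left and right.
- counter_near (a point): Middle of the plate's near part, where there is room to set the dish down: 80 mm to the near side (-x) of counter_well, at the plate's upper face. Axes as the counter's. Note for the slide: a dish that is free to tip and lies half over the hole (centres under about 7 mm apart) leans down towards the hole's centre and has to be pushed on that way.
- dropper: White dropper bottle with a red cap, 42 mm in diameter, 115 mm tall, standing on the bench to the left of the work; to be left alone. Origin: centre of the underside.
- magnifier: Hand lens, 65 mm across, with a black handle 100 mm long to its -x, lying on the bench; to be left alone. Origin: centre of the lens, at the bench.
There are look-alikes about, which are no part of the job. Leave any blue, red or yellow look-alike of the dish alone.

How it is judged:
By the outcome, as a careful person would: the job done as asked, in the order asked, and still so for the second after the job is handed in, with the robot touching nothing.
It also fails if it takes over 58 s, if anything falls off the work surface, if the arm or the gripper's body presses on something with over 40 N, if the wrist force passes 120 N, or if a joint passes its speed limit or range.

## Working session

There is one attempt and no reset: what is moved stays moved. The work goes in short steps, Python scripts to look and compute and a tool call to move; the robot and the scene stay as the last step left them, time stands still between calls to the robot, and variables do not carry over. Pictures are saved under pics/ and viewed, on a budget of 10 in all, crops included, one or two more only if the job needs it, and the job is handed in when it is done.

Besides the shell and the picture viewer there is one more tool, called after ">>>" by a JSON object that holds its "fn" and its "kwargs". apply_moves: Moves the arm, as the interface text tells. Its arguments: {"type":"object","properties":{"targets":{"type":"array","items":{"type":"array","items":{"type":"array","items":{"type":"number"}}}},"gripper":{"type":"number"},"grip_force":{"type":"number"}},"required":["targets"]}

```bash
mkdir -p pics
cat > h.py <<'E'
import numpy as np, cv2
from rig import manip
def ray(im,px):
    K=np.array(im["camera_matrix"]);D=np.array(im["D"],float)
    u=cv2.undistortPoints(np.array(px,float).reshape(-1,1,2),K,D).reshape(-1,2)
    d=np.c_[u,np.ones(len(u))]@np.array(im["orientation"]).T
    return np.array(im["origin"]),d
def onz(im,px,z):
    o,d=ray(im,px); t=(z-o[2])/d[:,2]; return o+d*t[:,None]
def proj(im,P):
    R=np.array(im["orientation"]).T; t=-R@np.array(im["origin"])
    return cv2.projectPoints(np.array(P,float).reshape(-1,1,3),cv2.Rodrigues(R)[0],t,np.array(im["camera_matrix"]),np.array(im["D"],float))[0].reshape(-1,2)
E
python3 - <<'E'
from h import *
s=manip.observe(); print({k:np.round(v,3).tolist() for k,v in s.items()})
for n in("top","side"):
    im=manip.get_image(n); cv2.imwrite(f"pics/{n}0.png",im["img"]); print(n,np.round(im["origin"],3),np.round(im["orientation"],3).tolist(),np.round(im["camera_matrix"],1).tolist())
    for l in("dish","big_dish","tray","counter","dropper","magnifier"):
        for r in manip.trace(n,l)[:4]:
            m=r["mask"]; ys,xs=np.where(m)
            print(n,l,round(r["conf"],2),np.round(r["xy"]),m.sum(),(xs.min(),xs.max(),ys.min(),ys.max()) if m.any() else None, np.round(onz(im,[r["xy"]],{"counter":.074,"dish":.012}.get(l,.004)),3).tolist())
E
```

```text
{'time': 0.0, 'qpos': [1.189, 0.265, 1.605, -0.0, 1.274, -0.037], 'qvel': [0.002, 0.001, 0.0, 0.0, 0.002, 0.0], 'joint_efforts': [-0.002, -51.511, -36.731, 0.0, 0.013, -0.0], 'position': [0.228, 0.635, 0.205], 'orientation': [[-0.001, 0.338, 0.941], [-0.002, 0.941, -0.338], [-1.0, -0.002, -0.0]], 'force': [0.122, 0.389, 0.297], 'ft_torque': [0.025, -0.014, 0.027], 'width': 1.003}
top [ 0.558 -0.028  1.107] [[0.002, -0.997, 0.082], [-1.0, 0.0, 0.025], [-0.024, -0.082, -0.996]] [[362.3, 0.0, 315.9], [0.0, 362.3, 206.1], [0.0, 0.0, 1.0]]
top dish 0.79 [256. 153.] 296 (np.int64(245), np.int64(264), np.int64(143), np.int64(161)) [[0.812, 0.184, 0.012]]
top dish 0.78 [204. 222.] 300 (np.int64(197), np.int64(216), np.int64(209), np.int64(227)) [[0.601, 0.338, 0.012]]
top dish 0.77 [253. 200.] 287 (np.int64(241), np.int64(260), np.int64(190), np.int64(208)) [[0.666, 0.192, 0.012]]
top dish 0.68 [199. 178.] 278 (np.int64(192), np.int64(210), np.int64(169), np.int64(187)) [[0.735, 0.358, 0.012]]
top big_dish 0.85 [256. 251.] 729 (np.int64(243), np.int64(272), np.int64(237), np.int64(267)) [[0.
[... 901 characters left out ...]
9 [236. 264.] 434 (np.int64(224), np.int64(249), np.int64(252), np.int64(274)) [[0.815, 0.198, 0.012]]
side big_dish 0.67 [364. 273.] 1096 (np.int64(345), np.int64(383), np.int64(256), np.int64(291)) [[0.512, 0.168, 0.004]]
side tray 0.9 [330. 281.] 5756 (np.int64(259), np.int64(396), np.int64(242), np.int64(314)) [[0.587, 0.203, 0.004]]
side counter 0.82 [344. 178.] 5802 (np.int64(294), np.int64(397), np.int64(135), np.int64(214)) [[0.597, -0.095, 0.074]]
side dropper 0.77 [371. 370.] 897 (np.int64(358), np.int64(384), np.int64(349), np.int64(392)) [[0.48, 0.393, 0.004]]
side magnifier 0.81 [379. 136.] 249 (np.int64(363), np.int64(406), np.int64(133), np.int64(145)) [[0.513, -0.455, 0.004]]
```

View pics/top0.png

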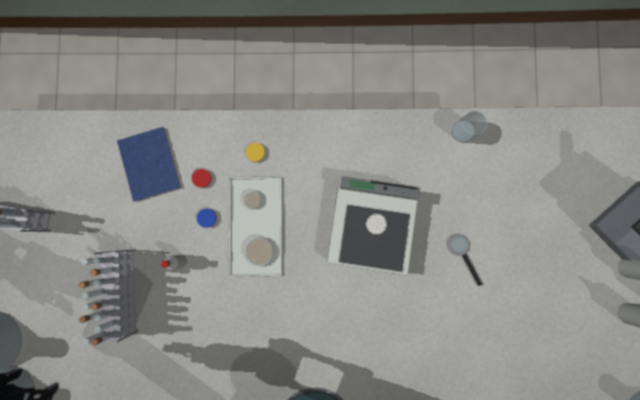

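View pics/side0.png

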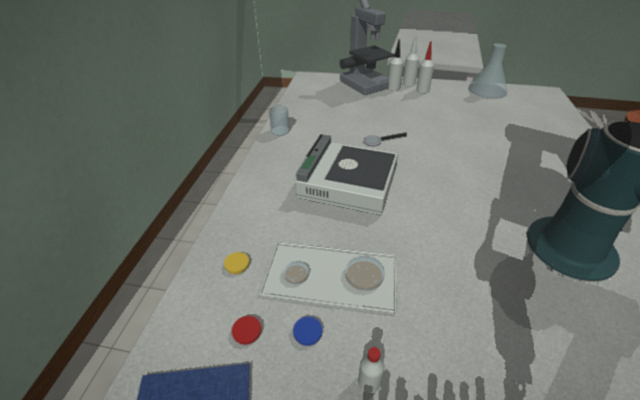

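The top picture shows the dish at (253,200), the big dish at (259,251) and the hole at (376,224) in the dark plate. The red, blue and yellow look-alikes are off the tray. The side picture agrees: dish (296,272), hole (347,163). Next I'll get precise positions.

```bash
cat >> h.py <<'E'
def hole(im,guess,z=.074):
    """plate mask + hole centroid on plane z"""
    g=cv2.cvtColor(im["img"],cv2.COLOR_BGR2GRAY)
    dark=((g<90)*255).astype(np.uint8)
    return g,dark
def dishpos(n):
    im=manip.get_image(n); out=[]
    for r in manip.trace(n,"dish"):
        c,_=cv2.findContours(r["mask"].astype(np.uint8),cv2.RETR_EXTERNAL,cv2.CHAIN_APPROX_NONE)
        c=max(c,key=cv2.contourArea); (x,y),ax,a=cv2.fitEllipse(c); out.append((r["conf"],(x,y),ax))
    return im,out
E
python3 - <<'E'
from h import *
for n,g0 in(("top",(376,224)),("side",(348,163))):
    im=manip.get_image(n); g=cv2.cvtColor(im["img"],cv2.COLOR_BGR2GRAY)
    dark=(g<95).astype(np.uint8)
    k,lab,st,_=cv2.connectedComponentsWithStats(dark)
    # plate comp near hole
    l=lab[g0[1]+22 if n=="top" else g0[1]+12, g0[0] if n=="top" else g0[0]+15]
    c,h=cv2.findContours((lab==l).astype(np.uint8),cv2.RETR_CCOMP,cv2.CHAIN_APPROX_NONE)
    print(n,"plate",st[l])
    outer=[x for x,hh in zip(c,h[0]) if hh[3]<0]; outer=max(outer,key=cv2.contourArea)
    q=cv2.approxPolyDP(outer,6,True).reshape(-1,2); print("corners",q.tolist(),np.round(onz(im,q,.074)[:,:2],3).tolist())
    P=onz(im,outer.reshape(-1,2),.074)[:,:2].astype(np.float32); print("minrect",cv2.minAreaRect(P))
    for x,hh in zip(c,h[0]):
        if hh[3]>=0 and cv2.contourArea(x)>60:
            Q=onz(im,x.reshape(-1,2),.074)[:,:2].astype(np.float32)
            print("hole px",cv2.fitEllipse(x)[0],"world",cv2.fitEllipse(Q*1000))
    for r in manip.trace(n,"dish")+manip.trace(n,"big_dish")[:1]:
        c,_=cv2.findContours(r["mask"].astype(np.uint8),cv2.RETR_EXTERNAL,cv2.CHAIN_APPROX_NONE)
        c=max(c,key=cv2.contourArea).reshape(-1,2); Q=onz(im,c,.015)[:,:2].astype(np.float32)
        e=cv2.fitEllipse(Q*1000);print("dish",round(r["conf"],2),np.round(e[0],1),np.round(e[1],1))
    r=manip.trace(n,"tray")[0]; c,_=cv2.findContours(r["mask"].astype(np.uint8),cv2.RETR_EXTERNAL,cv2.CHAIN_APPROX_NONE)
    c=max(c,key=cv2.contourArea).reshape(-1,2); print("tray",cv2.minAreaRect(onz(im,c,.008)[:,:2].astype(np.float32)))
    if n=="top": cv2.imwrite("pics/c0.png",np.hstack([cv2.resize(im["img"][170:280,225:295],None,fx=5,fy=5,interpolation=2),cv2.resize(im["img"][170:280,325:425],None,fx=4.5,fy=5,interpolation=2)]))
E
```

```text
top plate [ 340  206   69   65 3155]
corners [[348, 206], [340, 260], [401, 270], [408, 215]] [[0.643, -0.094], [0.49, -0.071], [0.463, -0.241], [0.617, -0.264]]
minrect ((0.553247332572937, -0.16719214618206024), (0.17573393881320953, 0.1599794626235962), 81.35111999511719)
hole px (375.8776550292969, 223.5741729736328) world ((592.7598266601562, -172.593017578125), (64.68387603759766, 65.31571197509766), 64.7656478881836)
dish 0.73 [813.8 189.2] [56.6 58.4]
dish 0.63 [611.7 331.9] [57.8 59.5]
dish 0.54 [585.9 182.8] [177.1 360.4]
dish 0.53 [667.2 197.5] [56.9 58. ]
dish 0.5 [734.4 352.5] [58.5 60.5]
dish 0.65 [511.1 175. ] [84.5 88.5]
tray ((0.5885411500930786, 0.18482697010040283), (0.30294907093048096, 0.16524481773376465), 0.5509464144706726)
side plate [ 326  146   69   44 1846]
corners [[343, 146], [326, 178], [382, 189], [394, 155]] [[0.62, -0.259], [0.646, -0.087], [0.49, -0.063], [0.462, -0.232]]
minrect ((0.5548880696296692, -0.16026008129119873), (0.1789318025112152, 0.16302771866321564), 81.34567260742188)
hole px (347.6622619628906, 163.64170837402344) world ((594.7271118164062, -166.15647888183594), (61.72451400756836, 64.65107727050781), 6.517118453979492)
dish 0.95 [734.6 357.3] [57.6 63. ]
dish 0.76 [613.  338.2] [54.1 66.1]
dish 0.58 [814.  196.2] [57.  66.8]
dish 0.57 [669.2 200.6] [56.1 67. ]
dish 0.8 [514.3 176.5] [89.9 99.5]
tray ((0.5888087749481201, 0.1883387714624405), (0.2990749180316925, 0.1645728051662445), 0.6838776469230652)
```

View pics/c0.png

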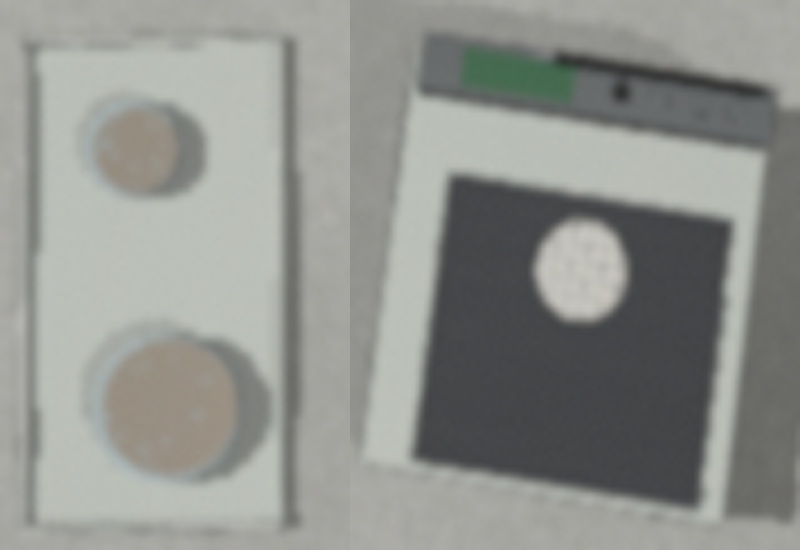

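The crop shows the dish lid ring around (135,148), centred well clear of the tray rim, and the hole at crop (580,270), with the plate yawed about -8.5°. My estimates are dish (0.668, 0.199), hole (0.594, -0.171) and slide direction yaw -8.5°. I'll put the jaw axis along the slide direction and move above the dish.

>>> {"fn": "apply_moves", "kwargs": {"targets": [[[0,-0.0174,0.0374,5.24],[0,-0.0349,0.0749,10.5],[0,-0.0523,0.1123,15.7],[0,-0.0698,0.1497,21.0],[0,-0.0872,0.1871,26.2]]], "gripper": 1.0, "grip_force": 20}}

```text
time: 1.52
position: [0.3757, 0.4886, 0.2068]
orientation: [[0.0, 0.721, 0.692], [0.0, 0.692, -0.721], [-1.0, 0.0, 0.0]]
force: [0.5, 0.5, 0.0]
width: 0.998
```

>>> {"fn": "apply_moves", "kwargs": {"targets": [[[0,0.001,0.0413,5.24],[0,0.002,0.0826,10.5],[0,0.003,0.1238,15.7],[0,0.004,0.1651,21.0],[0,0.0045,0.2064,26.2]]]}}

```text
time: 1.93
position: [0.5228, 0.3432, 0.207]
orientation: [[0.001, 0.953, 0.302], [0.0, 0.302, -0.953], [-1.0, 0.001, -0.0]]
force: [0.2, 0.3, 0.5]
width: 1.003
```

>>> {"fn": "apply_moves", "kwargs": {"targets": [[[0.01,0.019,0.0366,5.24],[0.025,0.038,0.0733,10.5],[0.04,0.057,0.11,15.7],[0.06,0.0762,0.1466,21.0],[0.08,0.0952,0.1832,26.3]]]}}

```text
time: 2.35
position: [0.6612, 0.2067, 0.1327]
orientation: [[0.002, 0.988, -0.152], [0.0, -0.152, -0.988], [-1.0, 0.001, -0.001]]
force: [-0.0, 0.7, 0.7]
width: 0.995
```

```bash
cat >> h.py <<'E'
def need(w,yaw=-8.5,s=None):
    s=s or manip.observe(); R=np.array(s["orientation"]); p=np.array(s["position"])
    y=np.degrees(np.arctan2(R[1,1],R[0,1]))
    print("t %.2f"%s["time"],"pos",np.round(p,4),"yaw %.1f"%y,"tilt",np.round(R[:2,0],3),"F",np.round(s["force"],1),"w %.3f"%s["width"])
    print("shift mm",np.round(R.T@(np.array(w)-p)*1000,1),"turn %.1f"%(y-yaw))
E
python3 -c "
from h import *
need([.668,.199,.04])"
```

```text
t 2.35 pos [0.6612 0.2067 0.1327] yaw -8.7 tilt [0.002 0.   ] F [-0.   0.7  0.7] w 0.995
shift mm [92.7  7.8  6.6] turn -0.2
```

>>> {"fn": "apply_moves", "kwargs": {"targets": [[[0.025,0,0,0],[0.05,0,0,0],[0.075,0,0,0],[0.075,0,0,0],[0.075,0,0,0]]]}}

```text
time: 2.77
position: [0.6577, 0.2076, 0.0556]
orientation: [[-0.005, 0.989, -0.147], [-0.001, -0.147, -0.989], [-1.0, -0.004, 0.002]]
force: [-0.3, -0.4, 0.9]
width: 1.003
```

Run:
```python
from h import *
need([.668,.199,.02])
ims=[manip.get_image(n)for n in("side","top")]
for im,n in zip(ims,("side","top")):
    p=np.array(manip.observe()["position"]); print(n,proj(im,[p,[.668,.199,.004],[.668,.199,.019]]).round(1).tolist())
a=ims[0]["img"][200:330,230:400];b=ims[1]["img"][165:265,215:300]
cv2.imwrite("pics/1.png",np.hstack([cv2.resize(a,(523,400),interpolation=2),cv2.resize(b,(270,400),interpolation=2)]))
```

```text
t 2.77 pos [0.6577 0.2076 0.0556] yaw -8.5 tilt [-0.005 -0.001] F [-0.3 -0.4  0.9] w 1.003
shift mm [35.6 11.6  7. ] turn 0.0
side [[297.0, 263.0], [296.3, 274.8], [295.9, 270.7]]
top [[243.7, 200.3], [251.0, 199.7], [250.0, 199.2]]
```

View pics/1.png

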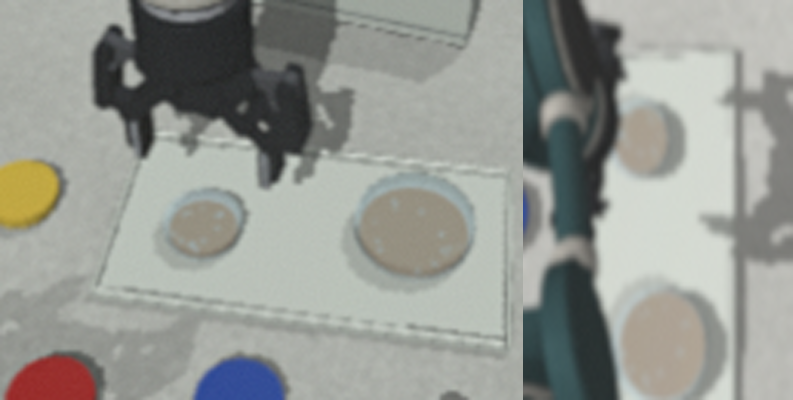

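The side crop shows both fingers pointing down and straddling slightly behind the dish; the tips are at about px (276,249) and (317,259), and the dish is at (297,273). I'll shift by the residual and come lower.

>>> {"fn": "apply_moves", "kwargs": {"targets": [[[0.005,0.006,0.004,0],[0.015,0.011,0.007,0],[0.03,0.011,0.007,0],[0.042,0.011,0.007,0],[0.042,0.011,0.007,0]]]}}

```text
time: 3.28
position: [0.6661, 0.1987, 0.0111]
orientation: [[-0.007, 0.989, -0.147], [-0.002, -0.147, -0.989], [-1.0, -0.006, 0.003]]
force: [-0.2, -0.5, -1.0]
width: 0.996
```

>>> {"fn": "apply_moves", "kwargs": {"targets": [[[0,0,0,0],[0,0,0,0]]]}}

```text
time: 3.45
position: [0.6688, 0.1997, 0.0149]
orientation: [[-0.001, 0.989, -0.147], [-0.0, -0.147, -0.989], [-1.0, -0.001, 0.0]]
force: [-0.8, -0.6, 0.1]
width: 0.995
```

Run:
```python
from h import *
need([.668,.199,.004])
im=manip.get_image("side")
p=np.array(manip.observe()["position"]); u=np.array([.989,-.148,0])
P=[p,p+.0425*u,p-.0425*u,p+.0425*u+[0,0,.013],p-.0425*u+[0,0,.013]]
q=proj(im,P);print(q.round(1).tolist())
a=cv2.resize(im["img"][225:305,250:350],None,fx=7,fy=7,interpolation=2)
for x,y in q: cv2.circle(a,(int((x+.5-250)*7),int((y+.5-225)*7)),3,(0,255,0),-1)
cv2.imwrite("pics/2.png",a)
```

```text
t 3.45 pos [0.6688 0.1997 0.0149] yaw -8.4 tilt [-0.001 -0.   ] F [-0.8 -0.6  0.1] w 0.995
shift mm [10.9 -0.7  0.8] turn 0.1
[[295.3, 271.8], [278.3, 267.3], [312.7, 276.4], [277.8, 263.7], [312.5, 272.8]]
```

View pics/2.png

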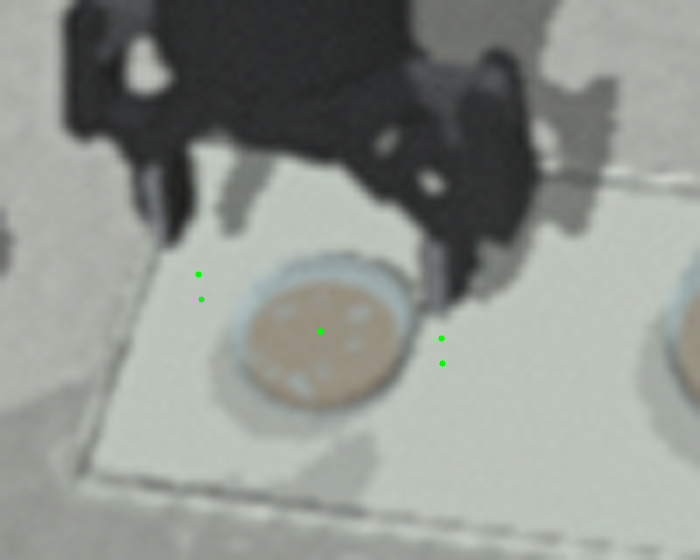

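The tips show at crop (165,240) and (440,305), still above the dish, whose lid ring is centred near (329,330). The dish sits about 4 mm toward -u from the jaw centre. I'll shift and descend, then close slowly.

>>> {"fn": "apply_moves", "kwargs": {"targets": [[[0.002,-0.003,0,0],[0.005,-0.003,0,0],[0.009,-0.003,0,0],[0.009,-0.003,0,0],[0.009,-0.003,0,0]]]}}

```text
time: 3.92
position: [0.6659, 0.2001, 0.0062]
orientation: [[-0.001, 0.989, -0.147], [-0.0, -0.147, -0.989], [-1.0, -0.001, 0.0]]
force: [-0.8, -0.8, -0.0]
width: 0.999
```

Run:
```python
from h import *
need([.668,.199,.004])
im=manip.get_image("side")
a=cv2.resize(im["img"][225:305,250:350],None,fx=7,fy=7,interpolation=2)
cv2.imwrite("pics/3.png",a)
```

```text
t 3.92 pos [0.6659 0.2001 0.0062] yaw -8.4 tilt [-0.001 -0.   ] F [-0.8 -0.8 -0. ] w 0.999
shift mm [2.2 2.2 0.8] turn 0.1
```

View pics/3.png

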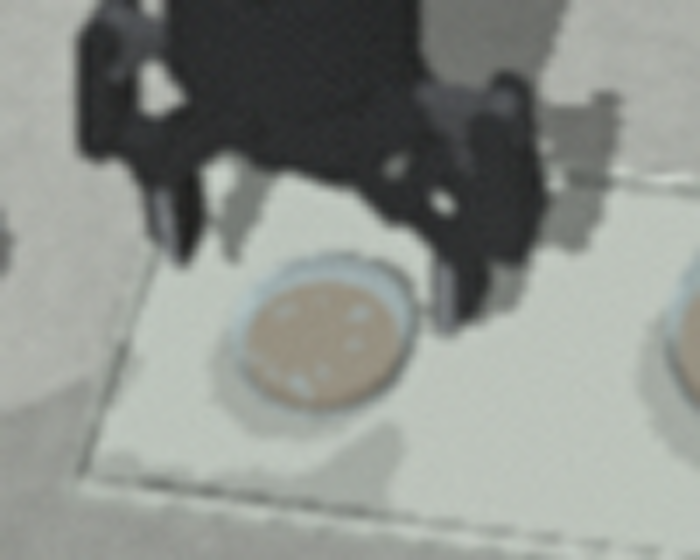

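The tips straddle the dish with roughly equal gaps: left tip (180,262), right tip (445,333), lid ring centred near (325,330). No contact force shows. I'll close gently.

>>> {"fn": "apply_moves", "kwargs": {"targets": [[[0,0,0,0],[0,0,0,0],[0,0,0,0],[0,0,0,0],[0,0,0,0]]], "gripper": 0.66, "grip_force": 20}}

```text
time: 4.38
position: [0.6664, 0.2001, 0.0067]
orientation: [[0.0, 0.989, -0.147], [0.0, -0.147, -0.989], [-1.0, 0.0, -0.0]]
force: [0.4, 0.0, -0.4]
width: 0.66
```

>>> {"fn": "apply_moves", "kwargs": {"targets": [[[0,0,0,0],[0,0,0,0],[0,0,0,0],[0,0,0,0],[0,0,0,0]]]}}

```text
time: 4.8
position: [0.6663, 0.2001, 0.0067]
orientation: [[0.0, 0.989, -0.147], [0.0, -0.147, -0.989], [-1.0, 0.0, -0.0]]
force: [-0.2, 0.2, -0.2]
width: 0.658
```

Run:
```python
from h import *
im=manip.get_image("side")
a=cv2.resize(im["img"][225:305,250:350],None,fx=7,fy=7,interpolation=2)
cv2.imwrite("pics/4.png",a)
```

```text
(no output)
```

View pics/4.png

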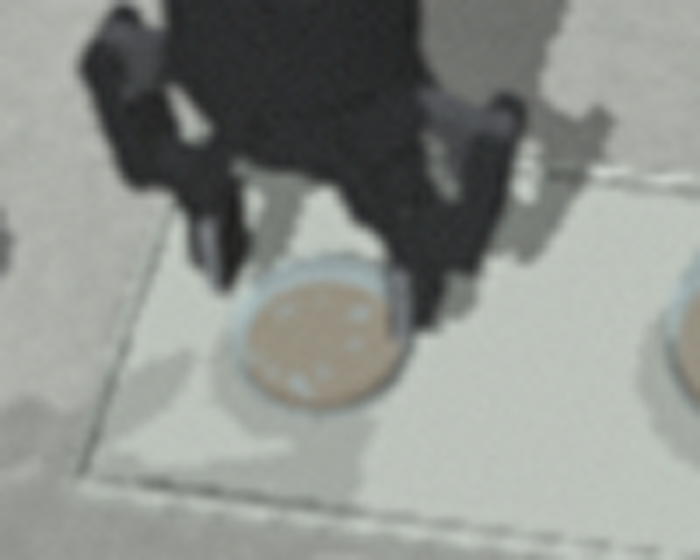

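The right pad tip at (400,340) overlaps the lid without touching it, so the closed tips are still above the lid. I'll work out the tip height from the pixels.

Run:
```python
from h import *
im=manip.get_image("side"); s=manip.observe(); p=np.array(s["position"]); u=np.array([.989,-.148,0]); v=np.array([.148,.989,0])
for name,c in(("R",(398,340)),("L",(215,290))):
    o,d=ray(im,[(250+c[0]/7-.5,225+c[1]/7-.5)]); d=d[0]
    for w in(0,.006,.011):
        t=(p@v+w-o@v)/(d@v); q=o+t*d; print(name,w,np.round(q*1000,1),"u",round((q-p)@u*1000,1))
# dish ring center
for r in manip.trace("side","dish")[:5]: print(r["conf"],np.round(onz(im,[r["xy"]],.015),3))
```

```text
R 0 [642.3 203.7  21.7] u -24.3
R 0.006 [640.6 210.   30. ] u -26.9
R 0.011 [639.2 215.3  36.9] u -29.1
L 0 [706.1 194.2  22.5] u 40.2
L 0.006 [703.6 200.6  30.8] u 36.8
L 0.011 [701.6 206.   37.7] u 34.0
0.88 [[0.669 0.208 0.015]]
0.83 [[0.73  0.356 0.015]]
0.79 [[0.807 0.203 0.015]]
0.6 [[0.612 0.34  0.015]]
```

>>> {"fn": "apply_moves", "kwargs": {"targets": [[[0,0,-0.001,0],[0,0,-0.001,0],[0,0,-0.001,0],[0,0,-0.001,0]]], "gripper": 0.92}}

```text
time: 5.28
position: [0.6665, 0.2011, 0.0066]
orientation: [[-0.0, 0.989, -0.147], [-0.0, -0.147, -0.989], [-1.0, -0.0, 0.0]]
force: [-0.8, 0.3, -0.4]
width: 0.919
```

>>> {"fn": "apply_moves", "kwargs": {"targets": [[[0.002,0,0,0],[0.004,0,0,0],[0.006,0,0,0],[0.006,0,0,0]]]}}

```text
time: 5.62
position: [0.6659, 0.2009, -0.0001]
orientation: [[-0.001, 0.989, -0.147], [-0.0, -0.147, -0.989], [-1.0, -0.001, 0.0]]
force: [-0.2, -0.1, -0.8]
width: 0.919
```

>>> {"fn": "apply_moves", "kwargs": {"targets": [[[0,0,0,0],[0,0,0,0],[0,0,0,0],[0,0,0,0],[0,0,0,0]]], "gripper": 0.66}}

```text
time: 6.03
position: [0.6666, 0.2012, 0.0008]
orientation: [[0.0, 0.989, -0.147], [0.0, -0.147, -0.989], [-1.0, 0.0, -0.0]]
force: [0.7, 0.9, -0.1]
width: 0.658
```

Run:
```python
from h import *
need([.668,.199,.004])
im=manip.get_image("side")
a=cv2.resize(im["img"][225:305,250:350],None,fx=7,fy=7,interpolation=2)
cv2.imwrite("pics/5.png",a)
```

```text
t 6.03 pos [0.6666 0.2012 0.0008] yaw -8.5 tilt [0. 0.] F [ 0.7  0.9 -0.1] w 0.658
shift mm [-3.2  1.7  1.9] turn 0.0
```

No grip yet and no contact force. I'll go another 6 mm down with force monitoring.

>>> {"fn": "apply_moves", "kwargs": {"targets": [[[0,0,0,0],[0,0,0,0],[0,0,0,0],[0,0,0,0]]], "gripper": 0.92}}

```text
time: 6.42
position: [0.6665, 0.2011, 0.0007]
orientation: [[0.0, 0.989, -0.147], [-0.0, -0.147, -0.989], [-1.0, 0.0, 0.0]]
force: [1.0, -0.3, 0.2]
width: 0.918
```

>>> {"fn": "apply_moves", "kwargs": {"targets": [[[0.002,0,0,0],[0.004,0,0,0],[0.006,0,0,0],[0.006,0,0,0]]]}}

```text
time: 6.75
position: [0.6659, 0.201, -0.0062]
orientation: [[-0.001, 0.989, -0.147], [-0.0, -0.147, -0.989], [-1.0, -0.001, 0.0]]
force: [0.0, 0.5, 0.9]
width: 0.92
```

>>> {"fn": "apply_moves", "kwargs": {"targets": [[[0,0,0,0],[0,0,0,0],[0,0,0,0],[0,0,0,0],[0,0,0,0]]], "gripper": 0.66}}

```text
time: 7.17
position: [0.6666, 0.2012, -0.0052]
orientation: [[0.0, 0.989, -0.147], [0.0, -0.147, -0.989], [-1.0, 0.0, -0.0]]
force: [-0.2, -0.9, 0.7]
width: 0.661
```

Run:
```python
from h import *
need([.668,.199,.004])
im=manip.get_image("side")
a=cv2.resize(im["img"][225:305,250:350],None,fx=7,fy=7,interpolation=2)
cv2.imwrite("pics/6.png",a)
```

```text
t 7.17 pos [ 0.6666  0.2012 -0.0052] yaw -8.5 tilt [0. 0.] F [-0.2 -0.9  0.7] w 0.661
shift mm [-9.2  1.7  1.9] turn 0.0
```

View pics/6.png

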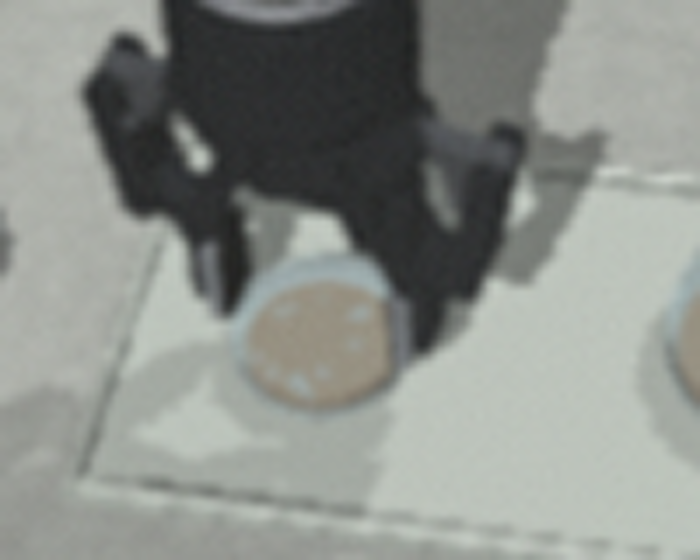

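Still just above the lid: right tip (400,362), left (225,312), with no contact. The tip end sits about 25–30 mm behind the reported TCP at this opening. The dish is about 3 mm toward -u of the jaw centre. I'll open, shift, go 10 mm lower and close.

>>> {"fn": "apply_moves", "kwargs": {"targets": [[[0,-0.003,0,0],[0,-0.003,0,0],[0,-0.003,0,0],[0,-0.003,0,0]]], "gripper": 0.95}}

```text
time: 7.55
position: [0.6634, 0.2016, -0.0053]
orientation: [[0.0, 0.989, -0.147], [0.0, -0.147, -0.989], [-1.0, 0.0, -0.0]]
force: [0.4, -0.9, 0.9]
width: 0.946
```

>>> {"fn": "apply_moves", "kwargs": {"targets": [[[0.002,0,0,0],[0.005,0,0,0],[0.008,0,0,0],[0.01,0,0,0],[0.01,0,0,0]]]}}

```text
time: 7.97
position: [0.6628, 0.2014, -0.0164]
orientation: [[-0.002, 0.989, -0.147], [-0.0, -0.147, -0.989], [-1.0, -0.001, 0.001]]
force: [1.1, -0.5, 0.7]
width: 0.951
```

>>> {"fn": "apply_moves", "kwargs": {"targets": [[[0,0,0,0],[0,0,0,0],[0,0,0,0],[0,0,0,0],[0,0,0,0]]], "gripper": 0.66}}

```text
time: 8.38
position: [0.6639, 0.2017, -0.015]
orientation: [[0.001, 0.989, -0.147], [0.0, -0.147, -0.989], [-1.0, 0.001, -0.0]]
force: [0.7, -0.0, 1.4]
width: 0.688
```

The fingers stopped at 0.688, so they are on the dish. I'll re-grip 3 mm lower for a fuller hold on the skirt.

>>> {"fn": "apply_moves", "kwargs": {"targets": [[[0,0,0,0],[0,0,0,0],[0,0,0,0],[0.0015,0,0,0],[0.003,0,0,0]]], "gripper": 0.8}}

```text
time: 8.8
position: [0.6635, 0.2016, -0.0185]
orientation: [[0.0, 0.989, -0.147], [0.0, -0.147, -0.989], [-1.0, 0.0, -0.0]]
force: [-0.8, 0.6, 0.3]
width: 0.8
```

>>> {"fn": "apply_moves", "kwargs": {"targets": [[[0,0,0,0],[0,0,0,0],[0,0,0,0],[0,0,0,0],[0,0,0,0]]], "gripper": 0.64}}

```text
time: 9.22
position: [0.6634, 0.2015, -0.0185]
orientation: [[-0.0, 0.989, -0.147], [-0.0, -0.147, -0.989], [-1.0, -0.0, 0.0]]
force: [-0.1, -0.0, -1.6]
width: 0.692
```

Run:
```python
from h import *
need([.668,.199,.004])
im=manip.get_image("side")
a=cv2.resize(im["img"][225:305,250:350],None,fx=7,fy=7,interpolation=2)
cv2.imwrite("pics/7.png",a)
```

```text
t 9.22 pos [ 0.6634  0.2015 -0.0185] yaw -8.5 tilt [-0. -0.] F [-0.1 -0.  -1.6] w 0.692
shift mm [-22.5   5.    1.8] turn 0.0
```

View pics/7.png

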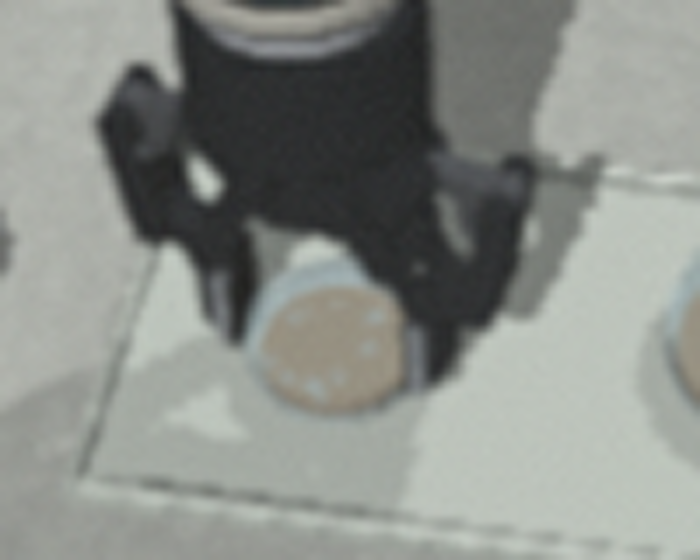

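Dish gripped: it shifted to centre (332,340) between pads, and the width stopped at 0.692. Now I'll lift; a width still near 0.69 means it's held.

>>> {"fn": "apply_moves", "kwargs": {"targets": [[[-0.003,0,0,0],[-0.01,0,0,0],[-0.022,0,0,0],[-0.038,0,0,0],[-0.054,0,0,0]]]}}

```text
time: 9.68
position: [0.6636, 0.2015, 0.0371]
orientation: [[0.0, 0.989, -0.147], [0.0, -0.147, -0.989], [-1.0, 0.0, -0.0]]
force: [0.6, 0.0, -0.2]
width: 0.686
```

>>> {"fn": "apply_moves", "kwargs": {"targets": [[[-0.018,0,0,0],[-0.036,0,0,0],[-0.052,0,0,0],[-0.062,0,0,0],[-0.066,0,0,0]]]}}

```text
time: 10.1
position: [0.6654, 0.2021, 0.1055]
orientation: [[0.005, 0.989, -0.147], [0.001, -0.147, -0.989], [-1.0, 0.005, -0.002]]
force: [-0.0, -0.8, 0.2]
width: 0.689
```

Run:
```python
from h import *
need([.515,-.159,.1])
```

```text
t 10.10 pos [0.6654 0.2021 0.1055] yaw -8.5 tilt [0.005 0.001] F [-0.  -0.8  0.2] w 0.689
shift mm [  4.2 -95.7 379.3] turn 0.0
```

>>> {"fn": "apply_moves", "kwargs": {"targets": [[[0,-0.002,0.008,0],[0,-0.006,0.024,0],[0,-0.012,0.047,0],[0,-0.019,0.075,0],[0,-0.026,0.104,0]]]}}

```text
time: 10.52
position: [0.6199, 0.1006, 0.0995]
orientation: [[-0.004, 0.989, -0.146], [-0.001, -0.146, -0.989], [-1.0, -0.004, 0.001]]
force: [-0.3, -0.3, -0.9]
width: 0.692
```

>>> {"fn": "apply_moves", "kwargs": {"targets": [[[0,-0.008,0.031,0],[0,-0.016,0.063,0],[0,-0.024,0.095,0],[0,-0.032,0.127,0],[0,-0.04,0.158,0]]]}}

```text
time: 10.93
position: [0.5563, -0.0502, 0.0997]
orientation: [[-0.004, 0.989, -0.147], [-0.0, -0.147, -0.989], [-1.0, -0.004, 0.001]]
force: [1.1, -0.7, -1.5]
width: 0.692
```

>>> {"fn": "apply_moves", "kwargs": {"targets": [[[0,-0.008,0.031,0],[0,-0.015,0.06,0],[0,-0.021,0.085,0],[0,-0.026,0.105,0],[0,-0.029,0.117,0]]]}}

```text
time: 11.35
position: [0.5103, -0.1615, 0.0999]
orientation: [[-0.004, 0.989, -0.149], [0.0, -0.149, -0.989], [-1.0, -0.004, 0.0]]
force: [0.6, 0.5, -0.6]
width: 0.689
```

>>> {"fn": "apply_moves", "kwargs": {"targets": [[[0.003,0,0,0],[0.012,0,0,0],[0.024,0,0,0],[0.033,0,0,0],[0.036,0,0,0]]]}}

```text
time: 11.77
position: [0.512, -0.1577, 0.0626]
orientation: [[-0.005, 0.989, -0.146], [0.002, -0.146, -0.989], [-1.0, -0.005, -0.001]]
force: [-1.5, -0.3, -1.1]
width: 0.689
```

>>> {"fn": "apply_moves", "kwargs": {"targets": [[[0,0,0,0],[0,0,0,0],[0,0,0,0]]]}}

```text
time: 12.02
position: [0.5143, -0.159, 0.0658]
orientation: [[0.0, 0.989, -0.146], [-0.0, -0.146, -0.989], [-1.0, 0.0, 0.0]]
force: [0.8, -0.0, -0.8]
width: 0.687
```

Run:
```python
from h import *
need([.515,-.159,.0525])
s=manip.observe(); p=np.array(s["position"])
for n in("top","side"):
    im=manip.get_image(n)
    print(n,"expect",proj(im,[p+[0,0,.0375]]).round(1))
    for r in manip.trace(n,"dish"):
        print(round(r["conf"],2),np.round(r["xy"]),r["mask"].sum(),np.round(onz(im,[r["xy"]],p[2]+.0375),3))
    cv2.imwrite(f"pics/8{n}.png",im["img"])
a=cv2.imread("pics/8side.png")[120:220,290:400];b=cv2.imread("pics/8top.png")[180:280,330:420]
cv2.imwrite("pics/8.png",np.hstack([cv2.resize(a,None,fx=4,fy=4,interpolation=2),cv2.resize(b,None,fx=4,fy=4,interpolation=2)]))
```

```text
t 12.02 pos [ 0.5143 -0.159   0.0658] yaw -8.4 tilt [ 0. -0.] F [ 0.8 -0.  -0.8] w 0.687
shift mm [13.3  0.7 -0.1] turn 0.1
top expect [[372.7 251.8]]
0.86 [206. 220.] 267 [[0.603 0.303 0.103]]
0.65 [258. 153.] 284 [[0.791 0.161 0.103]]
0.54 [365. 219.] 5453 [[ 0.605 -0.139  0.103]]
0.51 [199. 179.] 302 [[0.717 0.326 0.103]]
side expect [[376.  158.9]]
0.97 [247. 330.] 690 [[0.703 0.404 0.103]]
0.96 [306. 331.] 644 [[0.601 0.389 0.103]]
0.73 [236. 263.] 460 [[0.775 0.265 0.103]]
0.61 [376. 161.] 260 [[ 0.514 -0.15   0.103]]
```

View pics/8.png

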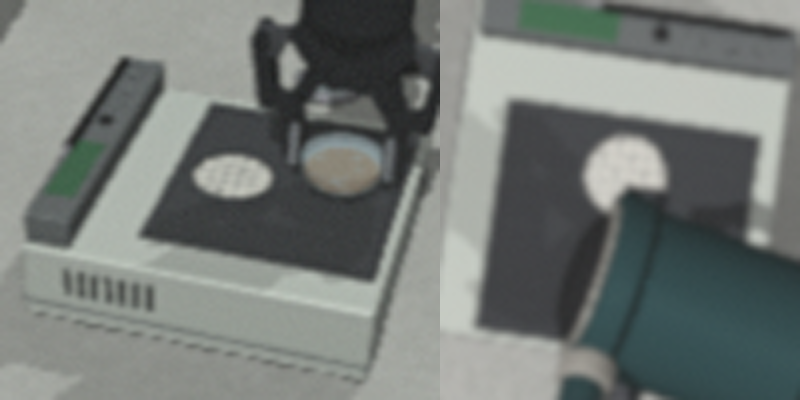

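The crop shows the dish level between the pads above the near part of the plate, with the hole at (232,176) in the side crop. Ten pictures are used, so from here I'll rely on numbers. Lowering carefully now.

>>> {"fn": "apply_moves", "kwargs": {"targets": [[[0.003,0,0,0],[0.006,0,0,0],[0.009,0,0,0],[0.011,0,0,0],[0.011,0,0,0]]]}}

```text
time: 12.63
position: [0.5132, -0.1592, 0.0538]
orientation: [[-0.001, 0.989, -0.147], [0.001, -0.147, -0.989], [-1.0, -0.001, -0.0]]
force: [-0.4, -0.1, -0.0]
width: 0.692
```

>>> {"fn": "apply_moves", "kwargs": {"targets": [[[0.001,0,0,0],[0.0015,0,0,0],[0.0015,0,0,0],[0.0015,0,0,0]]]}}

```text
time: 12.97
position: [0.5139, -0.1594, 0.0532]
orientation: [[0.0, 0.989, -0.147], [-0.0, -0.147, -0.989], [-1.0, 0.0, 0.0]]
force: [0.3, 0.0, -0.5]
width: 0.682
```

>>> {"fn": "apply_moves", "kwargs": {"targets": [[[0.0005,0,0,0],[0.001,0,0,0],[0.001,0,0,0],[0.001,0,0,0]]]}}

```text
time: 13.3
position: [0.5138, -0.1594, 0.0522]
orientation: [[0.0, 0.989, -0.147], [-0.0, -0.147, -0.989], [-1.0, 0.0, 0.0]]
force: [0.3, -0.1, -0.9]
width: 0.69
```

>>> {"fn": "apply_moves", "kwargs": {"targets": [[[0.0005,0,0,0],[0.0005,0,0,0],[0.0005,0,0,0]]]}}

```text
time: 13.55
position: [0.5138, -0.1593, 0.0516]
orientation: [[-0.0, 0.989, -0.147], [0.0, -0.147, -0.989], [-1.0, -0.0, -0.0]]
force: [0.1, -0.3, -0.6]
width: 0.687
```

>>> {"fn": "apply_moves", "kwargs": {"targets": [[[0.0005,0,0,0],[0.0005,0,0,0],[0.0005,0,0,0]]]}}

```text
time: 13.8
position: [0.5139, -0.1594, 0.0512]
orientation: [[0.0, 0.989, -0.147], [-0.0, -0.147, -0.989], [-1.0, 0.0, 0.0]]
force: [-0.1, 0.5, 0.1]
width: 0.687
```

>>> {"fn": "apply_moves", "kwargs": {"targets": [[[0.0005,0,0,0],[0.0005,0,0,0],[0.0005,0,0,0]]]}}

```text
time: 14.05
position: [0.5139, -0.1594, 0.0511]
orientation: [[0.0, 0.989, -0.147], [-0.0, -0.147, -0.989], [-1.0, 0.0, 0.0]]
force: [-1.1, 1.1, 4.6]
width: 0.689
```

>>> {"fn": "apply_moves", "kwargs": {"targets": [[[0.0004,0,0,0],[0.0004,0,0,0],[0.0004,0,0,0]]]}}

```text
time: 14.3
position: [0.5139, -0.1594, 0.051]
orientation: [[0.0, 0.989, -0.147], [-0.0, -0.147, -0.989], [-1.0, 0.0, 0.0]]
force: [-2.8, 1.5, 7.3]
width: 0.687
```

Contact at about 5–7 N, so it is set down flat. I'll loosen the jaws just off the skirt, then measure the dish against the hole.

>>> {"fn": "apply_moves", "kwargs": {"targets": [[[0,0,0,0],[0,0,0,0],[0,0,0,0]]], "gripper": 0.73}}

```text
time: 14.55
position: [0.5137, -0.1593, 0.0499]
orientation: [[-0.0, 0.989, -0.147], [0.0, -0.147, -0.989], [-1.0, -0.0, -0.0]]
force: [0.7, -0.4, 0.5]
width: 0.733
```

```bash
cat >> h.py <<'E'
u=np.array([.989,-.148,0]); v=np.array([.148,.989,0])
def holefit(n,im):
    """bright ellipse inside the plate; corrected for the 4 mm wall hiding"""
    q=proj(im,[[.594,-.171,.074]])[0]; g=cv2.cvtColor(im["img"],cv2.COLOR_BGR2GRAY)
    x0,y0=int(q[0])-22,int(q[1])-20; c=cv2.resize(g[y0:y0+40,x0:x0+44],None,fx=8,fy=8,interpolation=cv2.INTER_CUBIC)
    m=(c>130).astype(np.uint8); k,lab=cv2.connectedComponents(m)
    l=lab[160,176]; cs,_=cv2.findContours((lab==l).astype(np.uint8),cv2.RETR_EXTERNAL,cv2.CHAIN_APPROX_NONE)
    cc=max(cs,key=cv2.contourArea).reshape(-1,2); px=(cc+.5)/8-.5+[x0,y0]
    W=onz(im,px,.074)[:,:2].astype(np.float32)*1000
    return cv2.fitEllipse(W)
E
python3 - <<'E'
from h import *
need([.515,-.159,.0525]); s=manip.observe(); p=np.array(s["position"])
for n in("side","top"):
    im=manip.get_image(n); e=holefit(n,im); print(n,"hole",np.round(e[0],1),np.round(e[1],1))
    h=np.r_[e[0],74]/1000
    print(" hole from TCP u %.1f v %.1f"%tuple((h-p)@np.c_[u,v]*1000))
    for r in manip.trace(n,"dish"):
        c,_=cv2.findContours(r["mask"].astype(np.uint8),cv2.RETR_EXTERNAL,cv2.CHAIN_APPROX_NONE)
        c=max(c,key=cv2.contourArea).reshape(-1,2); Q=onz(im,c,.085)[:,:2].astype(np.float32)*1000; E=cv2.fitEllipse(Q)
        if abs(E[0][1]+160)<60: print(" dish",round(r["conf"],2),np.round(E[0],1),np.round(E[1],1),"from TCP",np.round((np.r_[E[0],0]/1000-p)@np.c_[u,v]*1000,1), "hole-dish u,v",np.round((h-np.r_[E[0],0]/1000)@np.c_[u,v]*1000,1))
E
```

```text
t 14.55 pos [ 0.5137 -0.1593  0.0499] yaw -8.5 tilt [-0.  0.] F [ 0.7 -0.4  0.5] w 0.733
shift mm [-2.6  1.2 -0.5] turn 0.0
side hole [ 594.3 -166.1] [51.9 55.6]
 hole from TCP u 80.7 v 5.2
 dish 0.67 [ 515.9 -155.4] [59.8 76.7] from TCP [1.6 4.2] hole-dish u,v [79.1  1. ]
top hole [ 597.1 -171.6] [46.8 60.9]
 hole from TCP u 84.3 v 0.3
```

Dish stands free. By both cameras the hole is about 80 mm along u and 1–2 mm toward -v from the dish. Now I'll slide it with the rear finger.

>>> {"fn": "apply_moves", "kwargs": {"targets": [[[-0.001,0.002,0,0],[-0.001,0.007,0,0],[-0.001,0.013,0.0003,0],[-0.001,0.019,0.0005,0],[-0.001,0.025,0.0005,0]]]}}

```text
time: 15.17
position: [0.5394, -0.1638, 0.0513]
orientation: [[0.0, 0.989, -0.147], [-0.0, -0.147, -0.989], [-1.0, 0.0, 0.0]]
force: [0.1, -0.4, 0.1]
width: 0.734
```

>>> {"fn": "apply_moves", "kwargs": {"targets": [[[0,0.006,0,0],[0,0.012,0,0],[0,0.018,0.0003,0],[0,0.024,0.0005,0],[0,0.03,0.0005,0]]]}}

```text
time: 15.58
position: [0.5687, -0.1685, 0.0512]
orientation: [[-0.0, 0.989, -0.147], [0.0, -0.147, -0.989], [-1.0, -0.0, -0.0]]
force: [0.3, 0.2, -0.0]
width: 0.728
```

>>> {"fn": "apply_moves", "kwargs": {"targets": [[[0,0.003,0,0],[0,0.005,0,0],[0,0.005,0,0],[0,0.005,0,0]]]}}

```text
time: 15.92
position: [0.5729, -0.1691, 0.0511]
orientation: [[-0.0, 0.989, -0.147], [0.0, -0.147, -0.989], [-1.0, -0.0, -0.0]]
force: [-0.4, -0.7, -0.2]
width: 0.731
```

```bash
cat >> h.py <<'E'
def chk():
    need([.593,-.171,.05]); s=manip.observe(); p=np.array(s["position"])
    print("TCP moved u,v since set-down",np.round((p-[.5138,-.1593,0])@np.c_[u,v]*1000,1))
    im=manip.get_image("side")
    for r in manip.trace("side","dish"):
        c,_=cv2.findContours(r["mask"].astype(np.uint8),cv2.RETR_EXTERNAL,cv2.CHAIN_APPROX_NONE)
        c=max(c,key=cv2.contourArea).reshape(-1,2); E=cv2.fitEllipse(onz(im,c,.085)[:,:2].astype(np.float32)*1000)
        if abs(E[0][1]+160)<60: print(" dish",round(r["conf"],2),np.round(E[0],1),np.round(E[1],1),"moved u,v",np.round((np.array(E[0])-[515.9,-155.4])@np.c_[u,v][:2],1),r["mask"].sum())
    return im
E
python3 -c "
from h import *
chk()"
```

```text
t 15.92 pos [ 0.5729 -0.1691  0.0511] yaw -8.5 tilt [-0.  0.] F [-0.4 -0.7 -0.2] w 0.731
shift mm [ 1.1 20.1 -1.1] turn 0.0
TCP moved u,v since set-down [59.9 -1. ]
 dish 0.8 [ 575.  -167.2] [57.  72.5] moved u,v [60.2 -2.9] 244
 dish 0.75 [ 597.6 -111.7] [282.4 348.6] moved u,v [74.3 55.3] 5112
```

>>> {"fn": "apply_moves", "kwargs": {"targets": [[[0,0.003,0,0],[0,0.006,0,0],[0,0.009,0,0],[0,0.012,0,0],[0,0.012,0,0]]]}}

```text
time: 16.43
position: [0.5858, -0.1712, 0.0515]
orientation: [[0.001, 0.989, -0.147], [-0.0, -0.147, -0.989], [-1.0, 0.001, 0.0]]
force: [-0.5, 0.1, 0.9]
width: 0.727
```

>>> {"fn": "apply_moves", "kwargs": {"targets": [[[0,0.001,0,0],[0,0.002,0,0],[0,0.003,0,0],[0,0.004,0,0],[0,0.004,0,0]]]}}

```text
time: 16.85
position: [0.589, -0.1716, 0.0512]
orientation: [[0.0, 0.989, -0.147], [-0.0, -0.147, -0.989], [-1.0, 0.0, 0.0]]
force: [0.8, -0.2, 0.6]
width: 0.729
```

>>> {"fn": "apply_moves", "kwargs": {"targets": [[[0,0.0008,0,0],[0,0.0016,0,0],[0,0.0024,0,0],[0,0.0032,0,0],[0,0.0032,0,0]]]}}

```text
time: 17.27
position: [0.592, -0.1719, 0.0512]
orientation: [[-0.0, 0.989, -0.147], [0.0, -0.147, -0.989], [-1.0, -0.0, -0.0]]
force: [-0.4, 0.6, 0.1]
width: 0.728
```

```bash
python3 -c "
from h import *
chk()"
```

```text
t 17.27 pos [ 0.592  -0.1719  0.0512] yaw -8.5 tilt [-0.  0.] F [-0.4  0.6  0.1] w 0.728
shift mm [ 1.2  0.9 -1.1] turn 0.0
TCP moved u,v since set-down [79.2 -0.9]
 dish 0.84 [ 594.4 -165.9] [50.7 70. ] moved u,v [79.2  1.2] 210
```

The apparent v jumped +4 mm, consistent with the dish sinking into the hole. I'll push on gently, watching the force for a stop.

>>> {"fn": "apply_moves", "kwargs": {"targets": [[[0,0.0005,0,0],[0,0.001,0,0],[0,0.001,0,0]]]}}

```text
time: 17.62
position: [0.5928, -0.172, 0.0512]
orientation: [[-0.001, 0.989, -0.147], [0.0, -0.147, -0.989], [-1.0, -0.001, -0.0]]
force: [-1.2, 0.2, -0.1]
width: 0.728
```

>>> {"fn": "apply_moves", "kwargs": {"targets": [[[0,0.0005,0,0],[0,0.001,0,0],[0,0.001,0,0]]]}}

```text
time: 17.87
position: [0.5938, -0.1721, 0.0511]
orientation: [[-0.001, 0.989, -0.147], [0.0, -0.147, -0.989], [-1.0, -0.001, -0.0]]
force: [-0.7, 0.7, 0.1]
width: 0.731
```

Run:
```python
from h import *
im=chk()
a=cv2.resize(im["img"][130:200,310:400],None,fx=8,fy=8,interpolation=2); cv2.imwrite("pics/9.png",a)
```

```text
t 17.87 pos [ 0.5938 -0.1721  0.0511] yaw -8.5 tilt [-0.001  0.   ] F [-0.7  0.7  0.1] w 0.731
shift mm [ 1.1 -0.9 -1. ] turn 0.0
TCP moved u,v since set-down [81.  -0.8]
 dish 0.55 [ 595.3 -164.9] [53.5 74.1] moved u,v [80.   2.4] 233
```

View pics/9.png

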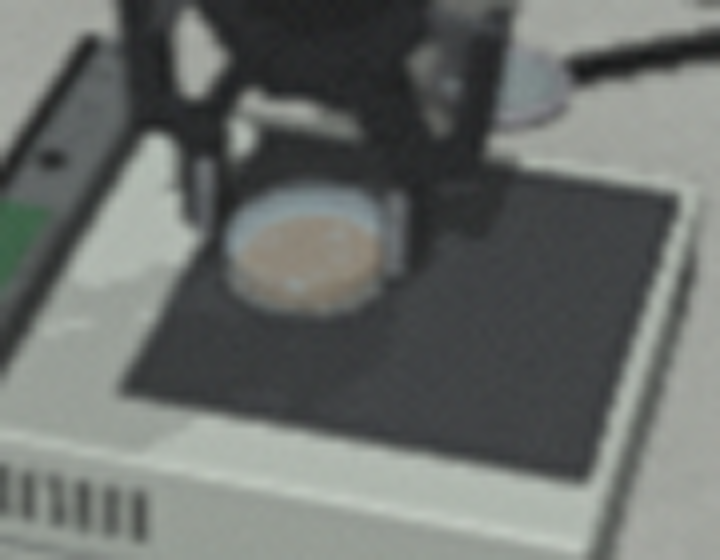

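The dish lies over the hole, brighter now that it is lit: lid centre about (305,245), rear finger at (395,235). I can't tell from this whether it is seated, so I'll push on in small steps to find a firm stop.

>>> {"fn": "apply_moves", "kwargs": {"targets": [[[0,0.0007,0,0],[0,0.0007,0,0],[0,0.0007,0,0]]]}}

```text
time: 18.22
position: [0.5951, -0.1726, 0.0514]
orientation: [[0.001, 0.989, -0.147], [-0.0, -0.147, -0.989], [-1.0, 0.001, 0.0]]
force: [-0.5, 1.3, -0.5]
width: 0.73
```

>>> {"fn": "apply_moves", "kwargs": {"targets": [[[0,0.0007,0,0],[0,0.0007,0,0],[0,0.0007,0,0]]]}}

```text
time: 18.47
position: [0.5952, -0.1725, 0.0511]
orientation: [[-0.0, 0.989, -0.147], [0.0, -0.147, -0.989], [-1.0, -0.0, -0.0]]
force: [-1.5, 0.9, 1.2]
width: 0.732
```

```bash
python3 -c "
from h import *
chk()"
```

```text
t 18.47 pos [ 0.5952 -0.1725  0.0511] yaw -8.5 tilt [-0.  0.] F [-1.5  0.9  1.2] w 0.732
shift mm [ 1.1 -2.4 -1.1] turn 0.0
TCP moved u,v since set-down [82.4 -1. ]
```

>>> {"fn": "apply_moves", "kwargs": {"targets": [[[0,0.0006,0,0],[0,0.0006,0,0],[0,0.0006,0,0]]]}}

```text
time: 18.82
position: [0.5953, -0.1724, 0.051]
orientation: [[-0.001, 0.989, -0.147], [0.0, -0.147, -0.989], [-1.0, -0.001, -0.0]]
force: [-3.7, 2.0, 0.3]
width: 0.73
```

>>> {"fn": "apply_moves", "kwargs": {"targets": [[[0,0.0006,0,0],[0,0.0006,0,0],[0,0.0006,0,0]]]}}

```text
time: 19.07
position: [0.5954, -0.1723, 0.0509]
orientation: [[-0.002, 0.989, -0.147], [0.001, -0.147, -0.989], [-1.0, -0.002, -0.0]]
force: [-4.3, 1.9, 1.5]
width: 0.728
```

```bash
python3 -c "
from h import *
chk();chk()"
```

```text
t 19.07 pos [ 0.5954 -0.1723  0.0509] yaw -8.5 tilt [-0.002  0.001] F [-4.3  1.9  1.5] w 0.728
shift mm [ 0.9 -2.6 -1. ] turn 0.0
TCP moved u,v since set-down [82.6 -0.8]
 dish 0.52 [ 596.8 -159.6] [52.3 65.2] moved u,v [80.6  7.8] 204
t 19.17 pos [ 0.5954 -0.1724  0.0509] yaw -8.5 tilt [-0.002  0.001] F [-4.8  1.   1.5] w 0.729
shift mm [ 0.9 -2.6 -1. ] turn 0.0
TCP moved u,v since set-down [82.6 -0.8]
 dish 0.5 [ 596.7 -159.7] [57.  74.5] moved u,v [80.5  7.7] 252
```

The arm stalled at 82.6 mm with about 4.5 N, so the dish is against the hole wall. I'll back off, open, rise and clear the view to check.

>>> {"fn": "apply_moves", "kwargs": {"targets": [[[0,-0.002,0,0],[0,-0.003,0,0],[0,-0.003,0,0]]]}}

```text
time: 19.52
position: [0.5947, -0.1727, 0.0518]
orientation: [[0.003, 0.989, -0.147], [-0.001, -0.147, -0.989], [-1.0, 0.003, 0.001]]
force: [0.7, 0.5, -0.0]
width: 0.731
```

>>> {"fn": "apply_moves", "kwargs": {"targets": [[[0,0,0,0],[0,0,0,0],[0,0,0,0],[0,0,0,0],[0,0,0,0]]], "gripper": 0.95}}

```text
time: 19.93
position: [0.5937, -0.1723, 0.0513]
orientation: [[0.0, 0.989, -0.147], [-0.0, -0.147, -0.989], [-1.0, 0.0, 0.0]]
force: [0.2, -0.8, -0.3]
width: 0.951
```

>>> {"fn": "apply_moves", "kwargs": {"targets": [[[-0.005,0,0,0],[-0.015,0,0,0],[-0.03,0,0,0],[-0.05,0,0,0],[-0.08,0,0,0]]]}}

```text
time: 20.35
position: [0.5917, -0.1716, 0.1303]
orientation: [[-0.004, 0.989, -0.147], [0.001, -0.147, -0.989], [-1.0, -0.004, -0.001]]
force: [-0.2, 0.2, 0.2]
width: 0.951
```

>>> {"fn": "apply_moves", "kwargs": {"targets": [[[-0.01,0,-0.03,0],[-0.02,0,-0.07,0],[-0.03,0,-0.11,0],[-0.03,0,-0.15,0],[-0.03,0,-0.18,0]]]}}

```text
time: 20.77
position: [0.6214, 0.0086, 0.1641]
orientation: [[0.004, 0.989, -0.147], [0.001, -0.147, -0.989], [-1.0, 0.004, -0.001]]
force: [0.4, 0.5, -0.3]
width: 0.952
```

>>> {"fn": "apply_moves", "kwargs": {"targets": [[[0,0,-0.03,0],[0,0,-0.06,0],[0,0,-0.06,0],[0,0,-0.06,0]]]}}

```text
time: 21.1
position: [0.6293, 0.0668, 0.1623]
orientation: [[0.001, 0.99, -0.144], [-0.0, -0.144, -0.99], [-1.0, 0.001, -0.0]]
force: [-1.2, 0.4, -1.0]
width: 0.951
```

Run:
```python
from h import *
need([.593,-.171,.05]); out=[]
for n in("top","side"):
    im=manip.get_image(n)
    for r in manip.trace(n,"dish"):
        c,_=cv2.findContours(r["mask"].astype(np.uint8),cv2.RETR_EXTERNAL,cv2.CHAIN_APPROX_NONE)
        c=max(c,key=cv2.contourArea).reshape(-1,2)
        for z in(.081,):
            E=cv2.fitEllipse(onz(im,c,z)[:,:2].astype(np.float32)*1000)
            if abs(E[0][1]+160)<60: print(n," dish",round(r["conf"],2),np.round(E[0],1),np.round(E[1],1))
    q=proj(im,[[.594,-.171,.074]])[0].astype(int)
    out.append(cv2.resize(im["img"][q[1]-28:q[1]+28,q[0]-28:q[0]+28],(400,400),interpolation=2)); cv2.imwrite(f"pics/f{n}.png",im["img"])
cv2.imwrite("pics/10.png",np.hstack(out))
```

```text
t 21.10 pos [0.6293 0.0668 0.1623] yaw -8.3 tilt [ 0.001 -0.   ] F [-1.2  0.4 -1. ] w 0.951
shift mm [112.3  -1.8 240.5] turn 0.2
top  dish 0.57 [ 591.  -171.7] [56.5 59.3]
side  dish 0.57 [ 574.2 -162.4] [13.1 51.1]
```

View pics/10.png

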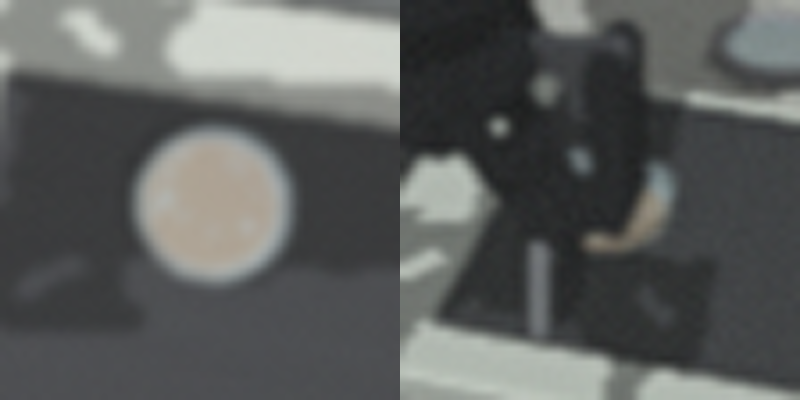

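Top crop: the dish is centred in the hole, with the amber disc and lid concentric around (212,205). In the side crop the gripper hides it. I'll move fully clear and check seating height numerically.

>>> {"fn": "apply_moves", "kwargs": {"targets": [[[-0.018,-0.022,-0.022,0],[-0.036,-0.044,-0.045,0],[-0.054,-0.066,-0.068,0],[-0.072,-0.088,-0.09,0],[-0.09,-0.11,-0.113,0]]]}}

```text
time: 21.72
position: [0.5359, 0.1924, 0.2522]
orientation: [[0.0, 0.989, -0.15], [-0.0, -0.15, -0.989], [-1.0, 0.0, 0.0]]
force: [0.1, 0.8, 0.7]
width: 0.948
```

>>> {"fn": "apply_moves", "kwargs": {"targets": [[[0,-0.022,-0.022,0],[0,-0.044,-0.045,0],[0,-0.066,-0.068,0],[0,-0.088,-0.09,0],[0,-0.11,-0.113,0]]]}}

```text
time: 22.13
position: [0.4441, 0.3208, 0.2516]
orientation: [[0.001, 0.989, -0.149], [0.0, -0.149, -0.989], [-1.0, 0.001, -0.0]]
force: [0.4, -0.6, 0.6]
width: 0.949
```

>>> {"fn": "apply_moves", "kwargs": {"targets": [[[0,-0.022,-0.022,0],[0,-0.044,-0.045,0],[0,-0.066,-0.068,0],[0,-0.088,-0.09,0],[0,-0.11,-0.113,0]]]}}

```text
time: 22.55
position: [0.3522, 0.4489, 0.2515]
orientation: [[0.0, 0.989, -0.149], [-0.0, -0.149, -0.989], [-1.0, 0.0, 0.0]]
force: [0.6, 0.2, 1.2]
width: 0.955
```

Run:
```python
from h import *
need([.593,-.171,.05])
th=np.linspace(0,2*np.pi,240,endpoint=False); C=np.c_[np.cos(th),np.sin(th)]
def mask(im,c,zb,lean=(0,0)):
    P=[]
    for r,a,b in((.030,.005,.015),(.028,0,.005)):
        for h in(a,b): P.append(np.c_[c[0]+r*C[:,0],c[1]+r*C[:,1],zb+h+r*(C@np.array(lean))])
    q=(proj(im,np.vstack(P))+.5)*8; return cv2.convexHull(q.astype(np.float32))
ims={n:manip.get_image(n) for n in("top","side")}; ce={}
for n,im in ims.items():
    cv2.imwrite(f"pics/g{n}.png",im["img"])
    q=proj(im,[[.593,-.171,.08]])[0]; g=cv2.cvtColor(im["img"],cv2.COLOR_BGR2GRAY); x0,y0=int(q[0])-20,int(q[1])-18
    c=cv2.resize(g[y0:y0+36,x0:x0+40],None,fx=8,fy=8,interpolation=cv2.INTER_CUBIC)
    k,lab=cv2.connectedComponents((c>105).astype(np.uint8)); l=lab[18*8,20*8]
    cs,_=cv2.findContours((lab==l).astype(np.uint8),cv2.RETR_EXTERNAL,cv2.CHAIN_APPROX_NONE)
    cc=max(cs,key=cv2.contourArea).reshape(-1,2)+np.array([x0,y0])*8; 
    print(n,"seen bbox px",(cc.min(0)/8).round(2),(cc.max(0)/8).round(2),"area",round(cv2.contourArea(cc.astype(np.float32))/64,1))
    for tag,zb,ce_ in(("seated",.070,(.5928,-.1726) if n=="top" else (.595,-.169)),("on plate",.074,(.5928,-.1726) if n=="top" else (.595,-.169))):
        h=mask(im,ce_,zb).reshape(-1,2)/8; print("  ",tag,h.min(0).round(2),h.max(0).round(2),"area",round(cv2.contourArea(h),1))
```

```text
t 22.55 pos [0.3522 0.4489 0.2515] yaw -8.6 tilt [ 0. -0.] F [0.6 0.2 1.2] w 0.955
shift mm [201.6 330.5 577.1] turn -0.1
top seen bbox px [365.75 212.88] [387.38 234.5 ] area 365.1
   seated [365.79 213.23] [387.67 234.63] area 368.5
   on plate [365.95 213.14] [387.92 234.63] area 371.4
side seen bbox px [338.   154.62] [358.25 168.75] area 228.5
   seated [337.91 154.6 ] [358.65 170.16] area 264.8
   on plate [337.93 153.46] [358.72 169.02] area 265.5
```

Top outline matches the hole centre to within 1 mm; the side top edge row, 154.62, matches seated (154.60) rather than on-plate (153.46). One numeric check for lean before signing off.

Run:
```python
from h import *
im=manip.get_image("side"); q=proj(im,[[.593,-.171,.08]])[0]; g=cv2.cvtColor(im["img"],cv2.COLOR_BGR2GRAY).astype(float); x0,y0=int(q[0])-20,int(q[1])-18
c=cv2.resize(g[y0:y0+36,x0:x0+40],None,fx=8,fy=8,interpolation=cv2.INTER_CUBIC)
k,lab=cv2.connectedComponents((c>105).astype(np.uint8)); m=lab==lab[144,160]
th=np.linspace(0,2*np.pi,720,endpoint=False)
def top(lean,zb=.070,d=(0,0)):
    P=np.c_[.595+d[0]+.03*np.cos(th),-.169+d[1]+.03*np.sin(th),zb+.015+.03*(lean*np.cos(th+.148))]; return proj(im,P)
cols=np.arange(340,358,2)
def upper(p): 
    return np.array([p[np.abs(p[:,0]-x)<.4][:,1].min() for x in cols])
seen=np.array([np.where(m[:,int((x+.5-x0)*8)])[0].min()/8+y0-.5 for x in cols])
for t,l,z in(("seated",0,.07),("plate",0,.074),("far end down 4deg",-.07,.072),("near end down 4deg",.07,.072)): print(t,np.round(seen-upper(top(l,z)),2))
for n in("top","side"):
    for l,z in(("big_dish",.01),("dropper",.06),("magnifier",.004)):
        r=manip.trace(n,l) if n=="side" or manip.get_image(n) is None else manip.trace(n,l)
        if r: print(n,l,round(r[0]["conf"],2),np.round(r[0]["xy"]))
```

```text
seated [ 0.28  0.14  0.01 -0.    0.03  0.15 -0.1   0.28  0.33]
plate [1.38 1.26 1.13 1.13 1.16 1.28 1.06 1.42 1.55]
far end down 4deg [0.32 0.27 0.24 0.33 0.45 0.66 0.54 1.05 1.28]
near end down 4deg [1.34 1.13 0.91 0.8  0.76 0.77 0.4  0.65 0.6 ]
top big_dish 0.55 [256. 250.]
top dropper 0.83 [173. 262.]
top magnifier 0.66 [460. 248.]
side big_dish 0.69 [367. 275.]
side dropper 0.72 [370. 372.]
side magnifier 0.71 [381. 135.]
```

```bash
python3 -c "
from rig import manip
print(manip.sign_off())"
```

```text
the job is handed in; nothing more can be done
None
```

The dish is in the hole, level on the lit window as far as my last checks can tell. I handed the job in at about 23 s on the robot clock, with the gripper open and well clear.

- **Placing and slide:** I gripped the dish on the tray and set it down on the near part of the plate, with contact at about 5–7 N. I then loosened the jaws and slid it about 80 mm with the rear finger, without lifting it. It stopped against the hole wall at about 4.5 N; the limit is 15 N.
- **Position:** From above, the lid outline matched the hole centre to within about 1 mm.
- **Seating and level:** From the side, the lid edge fitted "seated and level" to 0–0.3 px. It was 1.1–1.5 px off for "still on the plate", and up to about 1.3 px off for a 4° lean along the slide. I did not test a sideways lean.
- **Other things:** The big dish, dropper and magnifier showed up where they were to within the detector's scatter (a few pixels). I did not check the look-alikes again at the end.

**What went wrong or disagreed:**
- The finger ends sat about 25–30 mm behind the reported TCP at this opening, so three tries closed above the lid before the first contact. No contact force showed on those tries.
- I let go once on the tray to re-grip 3 mm lower.
- The two cameras disagreed by about 4 mm in y, so I worked from the dish and hole seen together in one view.
- I viewed 12 pictures, two over the budget of 10.

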